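# Restock the issue rack from the delivery tray

## Robot

A 6-joint arm with a two-finger parallel gripper is mounted at the origin on the work surface. World frame = base frame: x ahead of the robot, y to its left, z up, the work surface at z = 0. Lengths are in m, angles in degrees, forces in N, time in s.
With the tool pointing down it reaches from about 0.25 to 0.725 m from the base axis. Payload 9.7 kg.
Tool frame: the origin (TCP) lies on the centre line of the jaws, within the pads' length; the fingertips stand 22 mm ahead of it and the grasp point (between the pads) lies 3 mm ahead of it; z points along the fingers, y is the direction in which the jaws open and shut (so a half turn about z gives the same grasp; the last joint's range is limited). The gripper opens to 85 mm and grips with 20 to 120 N. Pads are 22 mm wide; open, the fingers measure 114 mm over their backs; the gripper's body (76 mm by 85 mm) begins 54 mm behind the grasp point. The pads swing forward as they close: fully open they stand 13 mm farther back than shut.
Start: joints at [68.927, 4.979, 10.078, 95.1, 0, 90], TCP at [0.198, 0.513, 0.253] pointing down, gripper open.
Joint ranges: [-179.16, 179.16], [-48.56, 103.87], [-65.8, 70.77], [-126.05, 130.52], [-82.76, 87.17], [-180, 180]. Speed limits (degrees/s): [127.2, 127.2, 147.25, 180, 180, 180].

## Interface

Orientations are given as [roll, pitch, yaw] about the fixed x, y, z axes, in that order (R = Rz(yaw) Ry(pitch) Rx(roll)).
In Python, from workcell import get_obs, camera, camera_params, job_done gives the robot as it stands.
- The arm moves only by the tool servo_tool, never from a script. Its argument "steps" is a list of rows, each an object of numbers: "x", "y", "z": the shift along the world's x, y, z in mm; "yaw": the turn about the world's z in degrees. A call has 1 to 12 rows; each row is the pose to reach, as a shift and turn from the pose measured when the call began; what a row does not reach only later rows make up. A row lasts 1/8 s, in which the tool goes at most 62.5 mm and 10.7 degrees, less where a joint would pass 70% of its speed; a pose out of reach is approached as far as the arm can. A call with a gripper value outside its range is refused whole. "grip" is the finger opening in mm, from 0 to 85.4, set as the call begins (left out, the last holds). The fingers move at their own pace and stop on an object; "grip_force" is the grip in N (left out, the last holds). Time passes only in rows, so rows that repeat a pose let the fingers close. It gives the time, the measured TCP pose, the force and the opening at its end, in the units of the state.
- get_obs(): the state, without advancing time (a new reading comes with each control period).
- camera(name): name is "scene" or "top" or "wrist"; returns (picture, depth): 400x640x3 uint8, red, green, blue; 400x640 float32, m along the optical axis (not along the pixel's ray), 0 where there is no reading.
- camera_params(name): a dict with "intrinsics" (3x3 intrinsics, pixels), "rvec" (rotation vector, rad) and "tvec" (3), from world to camera coordinates, as OpenCV has them; the wrist camera has in their place "hand_eye" (4x4, takes a point from camera to tool coordinates, whose origin is the TCP and whose axes are the flange's). Camera axes: x right, y down, z forward; pixel columns grow to the right and rows downward; lengths in m; the calibration is good to about 2 mm. A picture is of the moment at which its call begins: read the wrist's pose just before it. camera_params takes no time and is no camera call.
- job_done(): hands the job in, once; it reports no verdict.
The state is a dict: "time": time; "q": joint angles; "qd": joint speeds; "joint_efforts": joint torques, N m; "ee_pos": TCP position; "tcp_rot": TCP orientation; "wrist_force": force on the tool from outside, world axes, zero at the start; "torque": the same for the moment, N m; "opening": finger opening in m.
Only numpy, scipy, OpenCV 4.12 (cv2) and the standard library are available. Lean on these libraries where they do the work, as an engineer would, in place of code of your own. Each camera call takes 0.05 s, during which the arm holds its last target.

## Task

Restock the supply-issue rack: move the row of four fresh containers from the blue delivery tray into the grey rack, standing each one upright in the lane that already holds its like, directly behind the old one on the open side towards the robot and wholly on the deck, with the flat tin turned the same way as the old tin. Set them down rather than dropping them, knock nothing over, and leave the old containers standing where they are.

Things in the scene. Friction and masses are not known exactly. Their poses are not given: they have to be found in the camera images.
- new_bottle_mid (a point): Fresh bottle, loose, in the delivery tray (mm): tall round white bottle 185 high, body 58 across up to 122, neck 28, grey screw cap 34 across from 155 to 185 above the foot: take it by the cap. 0.3 kg. Point: on its upright axis half-way up, 92.5 above its foot; z up.
- new_jar_mid (a point): Fresh jar, loose, in the delivery tray (mm): squat round glass jar 82 high, body 59 across, white lid 62 across from 52 to 82 above the foot: take it by the lid. 0.24 kg. Point: on its upright axis half-way up, 41.0 above its foot; z up.
- new_tin_mid (a point): Fresh tin, loose, in the delivery tray (mm): flat metal tin, 36 along its x by 60 along its y, body 110 high plus a small cap (24 across, 16 high, 13 towards its +y): take the body across its 36, about 90 above the foot. 0.28 kg. Point: on its upright axis half-way up, 63.0 above its foot; z up.
- new_glue_mid (a point): Fresh glue, loose, in the delivery tray (mm): slim round glue bottle 116 high, body 44 across up to 84, then shoulder and cone nozzle: take the body about 75 above the foot. 0.13 kg. Point: on its upright axis half-way up, 58.0 above its foot; z up.
- old_bottle_mid (a point): Old bottle already in the rack, loose, to be left alone: same shape and size as the fresh bottle. Point: on its axis half-way up, 92.5 mm above its foot. It stands midway across its lane, 51 to 58 mm to +x of the rack's centre, square to it (its axes along the rack's).
- old_jar_mid (a point): Old jar already in the rack, loose, to be left alone: same shape and size as the fresh jar. Point: on its axis half-way up, 41.0 mm above its foot. It stands midway across its lane, 51 to 58 mm to +x of the rack's centre, square to it (its axes along the rack's).
- old_tin_mid (a point): Old tin already in the rack, loose, to be left alone: same shape and size as the fresh tin. Point: on its axis half-way up, 63.0 mm above its foot. It stands midway across its lane, 51 to 58 mm to +x of the rack's centre, square to it (its axes along the rack's).
- old_glue_mid (a point): Old glue already in the rack, loose, to be left alone: same shape and size as the fresh glue. Point: on its axis half-way up, 58.0 mm above its foot. It stands midway across its lane, 51 to 58 mm to +x of the rack's centre, square to it (its axes along the rack's).
- rack: Issue rack, fixed grey steel shelf 210 (x) by 376 (y) mm, deck 30 above the table. Four lanes along x, centres y = -138, -46, 46, 138, 87 clear between wire dividers 56 and side plates 68 above the table. +x end: stop plate 68 high. -x end, to the robot: open, deck ends at x = -105. Free place behind each old one: about x = -50. Origin: centre of underside; x along lanes to the stop.
- tray: Delivery tray, fixed, blue plastic, 100 (x) by 370 (y) mm, floor 4 above the table, walls and dividers 40 high, 4 thick: a row of four cells 87 wide, centres y = -137, -46, 46, 137. Each holds one fresh container near its middle, 8 mm off at most, the tin within 0.12 rad of square. Origin: centre of underside on the table; x away from the robot, z up.
There are look-alikes about, which are no part of the job. Leave any orange look-alike of the part that bears new_tin_mid alone. What is shaped like the part that bears new_bottle_mid but turquoise is not meant.

How it is judged:
By the outcome, as a careful person would: the job done as asked, in the order asked, and still so for the second after the job is handed in, with the robot touching nothing.
It also fails if it takes over 141 s, if anything falls off the work surface, if the arm or the gripper's body presses on something with over 40 N, if the wrist force passes 120 N, or if a joint passes its speed limit or range.

## Working session

There is one attempt and no reset: what is moved stays moved. The work goes in short steps, Python scripts to look and compute and a tool call to move; the robot and the scene stay as the last step left them, time stands still between calls to the robot, and variables do not carry over. Pictures are saved under pics/ and viewed, and the job is handed in when it is done.

Besides the shell and the picture viewer there is one more tool, called after "Request:" by a JSON object that holds its "name" and its "arguments". servo_tool: Moves the arm, as the interface text tells. Its arguments: {"type":"object","properties":{"steps":{"type":"array"},"grip":{"type":"number"},"grip_force":{"type":"number"}},"required":["steps"]}

```bash
mkdir -p pics; python3 - <<'E'
from workcell import *
import cv2,numpy as np
o=get_obs();print({k:np.round(v,3).tolist() for k,v in o.items()})
for n in("scene","top"):
    p=camera_params(n);print(n,p)
    a,d=camera(n);cv2.imwrite(f"pics/{n}0.png",a[...,::-1]);np.savez(f"{n}0.npz",a=a,d=d)
E
```

```text
{'time': 0.0, 'q': [68.926, 5.011, 10.033, 95.099, 0.001, 90.0], 'qd': [-0.033, 0.009, -0.016, -0.012, 0.118, 0.113], 'joint_efforts': [0.001, -52.04, 46.48, 0.016, -0.0, -0.0], 'ee_pos': [0.198, 0.513, 0.253], 'tcp_rot': [-179.923, -0.001, 158.927], 'wrist_force': [0.029, -0.11, -0.211], 'torque': [0.009, 0.053, 0.026], 'opening': 0.086}
scene {'intrinsics': array([[375.66742613,   0.        , 327.53471405],
       [  0.        , 375.66742613, 202.09406246],
       [  0.        ,   0.        ,   1.        ]]), 'rvec': array([ 1.389388  ,  2.36538778, -0.70560397]), 'tvec': array([ 0.2438636 , -0.29095927,  1.27721789])}
top {'intrinsics': array([[514.04610208,   0.        , 328.05344696],
       [  0.        , 514.04610208, 198.99514124],
       [  0.        ,   0.        ,   1.        ]]), 'rvec': array([ 2.18445483, -2.20278583,  0.05396402]), 'tvec': array([0.00537621, 0.47545296, 1.44752195])}
```

View pics/scene0.png

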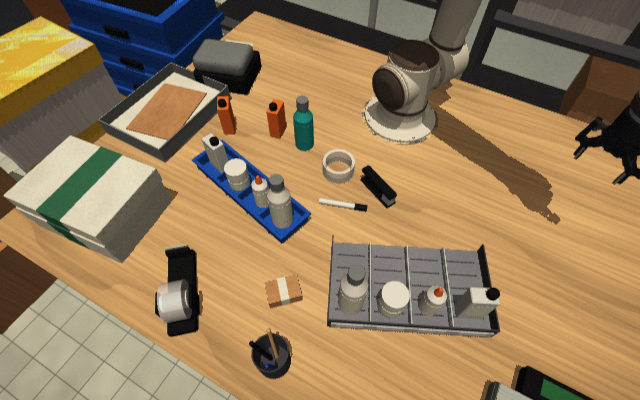

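View pics/top0.png

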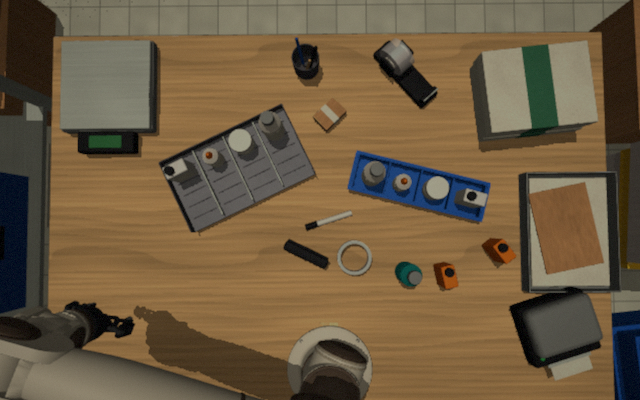

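The fresh containers in the tray (top view): bottle (374,172), glue (402,182), jar (437,188), tin (472,198). The old ones in the rack: tin (176,170), glue (210,157), jar (240,140), bottle (270,122). The orange tins (446,275), (500,250) and the turquoise bottle (408,274) stand outside the tray and are look-alikes. Next I measure.

```bash
cat > h.py <<'E'
import numpy as np,cv2
from workcell import camera_params
def cam(n):
    p=camera_params(n);R=cv2.Rodrigues(np.array(p["rvec"],float))[0];return np.array(p["intrinsics"]),R,np.array(p["tvec"],float)
def cloud(n,d):
    K,R,t=cam(n);v,u=np.mgrid[:d.shape[0],:d.shape[1]]
    P=np.stack([(u-K[0,2])/K[0,0]*d,(v-K[1,2])/K[1,1]*d,d],-1)
    W=(P-t)@R; W[d==0]=np.nan;return W
def ray(n,u,v,z):
    K,R,t=cam(n);r=R.T@np.array([(u-K[0,2])/K[0,0],(v-K[1,2])/K[1,1],1]);c=-R.T@t
    return c+r*(z-c[2])/r[2]
def proj(n,X):
    K,R,t=cam(n);p=K@(R@np.array(X)+t);return p[:2]/p[2]
E
python3 - <<'E'
from h import *
s=np.load("top0.npz");a,d=s["a"],s["d"];W=cloud("top",d)
print(-cam("top")[1].T@cam("top")[2], -cam("scene")[1].T@cam("scene")[2])
print("table z",np.nanmedian(W[200:220,330:350,2]))
# object tops
for nm,(u,v) in dict(nb=(374,172),ng=(402,182),nj=(437,188),nt=(472,198),ot=(176,170),og=(210,157),oj=(240,140),ob=(270,122)).items():
    w=W[v-22:v+22,u-22:u+22].reshape(-1,3);zm=np.nanmax(w[:,2]);
    q=w[w[:,2]>zm-.008];print(nm,"zmax",zm.round(4),len(q),q.mean(0).round(4),np.ptp(q,0).round(3))
# tray
hsv=cv2.cvtColor(a,cv2.COLOR_RGB2HSV)
m=((hsv[...,0]>100)&(hsv[...,0]<125)&(hsv[...,1]>150)).astype(np.uint8);m[:,:340]=0;m[:,500:]=0;m[:140]=0;m[230:]=0
mm=(m>0)&(W[...,2]>.03)&(W[...,2]<.05)
r=cv2.minAreaRect(W[mm][:,:2].astype(np.float32)*1000);print("tray rim",r)
c=W[150:250,150:320] if 0 else None
b=np.zeros(d.shape,bool);b[95:240,150:325]=1
mm=b&(W[...,2]>.02);r=cv2.minAreaRect(W[mm][:,:2].astype(np.float32)*1000);print("rack all",r)
mm=b&(W[...,2]>.022)&(W[...,2]<.05);r=cv2.minAreaRect(W[mm][:,:2].astype(np.float32)*1000);print("rack deck",r,np.nanmedian(W[mm][:,2]))
cv2.imwrite("pics/crop0.png",cv2.resize(a[90:240,150:500,::-1],None,fx=2.28,fy=2.28,interpolation=cv2.INTER_CUBIC))
E
```

```text
[ 0.39948706 -0.0024776   1.47030887] [0.95753692 0.23373707 0.896606  ]
table z 0.001979564612702258
nb zmax 0.1961 104 [ 0.5418 -0.122   0.1907] [0.031 0.03  0.008]
ng zmax 0.1961 27 [ 0.542  -0.1323  0.1906] [0.028 0.008 0.008]
nj zmax 0.0941 185 [ 0.5015 -0.294   0.0887] [0.057 0.057 0.008]
nt zmax 0.1384 26 [ 0.4776 -0.3737  0.1328] [0.021 0.021 0.008]
ot zmax 0.1647 37 [0.5467 0.4098 0.159 ] [0.021 0.023 0.008]
og zmax 0.1504 12 [0.5898 0.3132 0.1457] [0.008 0.008 0.008]
oj zmax 0.2186 4 [0.6641 0.165  0.2167] [0.006 0.003 0.005]
ob zmax 0.2229 96 [0.669  0.1509 0.2171] [0.031 0.033 0.008]
tray rim ((509.4314270019531, -251.39041137695312), (382.4136047363281, 109.31290435791016), 75.63487243652344)
rack all ((579.4978637695312, 258.4478759765625), (493.14642333984375, 385.1463317871094), 89.4986801147461)
rack deck ((574.1450805664062, 261.6996765136719), (492.5374450683594, 381.1726989746094), 87.68689727783203) 0.03098215438613825
```

View pics/crop0.png

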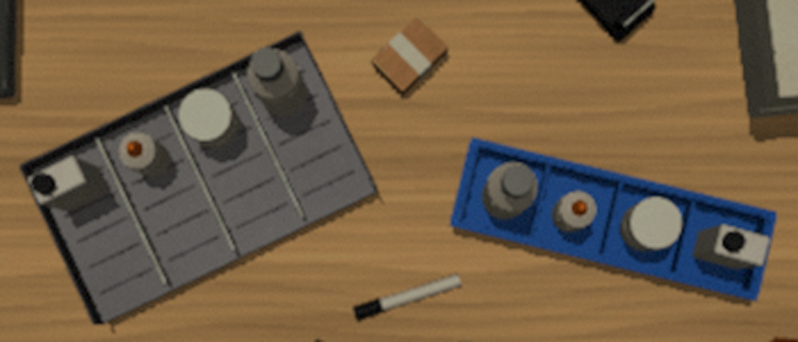

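Crop: in both tins the black cap sits toward the left (+y) end: new (733,242), old (44,184), so no half turn is needed. The wire dividers are clear, e.g. (236,72)-(305,222). Now precise poses by rays.

```bash
python3 - <<'E'
from h import *
s=np.load("top0.npz");a,d=s["a"],s["d"]
hsv=cv2.cvtColor(a,cv2.COLOR_RGB2HSV).astype(int)
g=cv2.cvtColor(a,cv2.COLOR_RGB2GRAY).astype(float)
F=lambda u,v:(u/2.28+150-.28,v/2.28+90-.28)
# wires: refine by brightness peak across at several points
for p,q in [((236,72),(305,222)),((168,106),(236,253)),((97,140),(167,285))]:
    p=np.array(F(*p));q=np.array(F(*q));pts=[]
    for t in np.linspace(.3,.97,25):
        c=p+(q-p)*t;v=int(round(c[1]));us=np.arange(int(c[0])-5,int(c[0])+7);w=g[v,us];w=np.clip(w-np.median(w)-8,0,None)
        if w.sum()>20: pts.append(ray("top",(us*w).sum()/w.sum(),v,.056)[:2])
    pts=np.array(pts);vx,vy,x0,y0=cv2.fitLine(pts.astype(np.float32),cv2.DIST_HUBER,0,1e-4,1e-4).ravel()
    if vx<0:vx,vy=-vx,-vy
    n=np.array([-vy,vx]);print("wire yaw",np.degrees(np.arctan2(vy,vx)),"offset",n@[x0,y0],"near end",pts[-1], len(pts), (pts@n).std())
# tops by colour masks: print blob centroids
def blobs(m,z,box,nm):
    k=np.zeros(m.shape,np.uint8);u0,v0,u1,v1=box;k[v0:v1,u0:u1]=m[v0:v1,u0:u1]
    n,l,st,c=cv2.connectedComponentsWithStats(k)
    if n<2:print(nm,"none");return
    i=1+np.argmax(st[1:,4]);cs,_=cv2.findContours((l==i).astype(np.uint8),0,1)
    cc,r=cv2.minEnclosingCircle(cs[0]);print(nm,c[i].round(1),st[i],"world",ray("top",*c[i],z).round(4), "encl",np.round(cc,1),round(r,1),ray("top",*cc,z).round(4))
red=(((hsv[...,0]<12)|(hsv[...,0]>170))&(hsv[...,1]>150)&(hsv[...,2]>60))
blobs(red,.004+.110,(390,170,415,195),"new glue");blobs(red,.03+.110,(198,145,222,168),"old glue")
dk=g<45
blobs(dk,.126+.004,(460,185,485,210),"new tin cap");blobs(dk,.126+.03,(163,160,177,182),"old tin cap")
wh=(g>135)&(hsv[...,1]<60)
blobs(wh,.086,(420,172,455,205),"new jar");blobs(wh,.112,(225,125,255,158),"old jar")
W=cloud("top",d)
for nm,box,z in(("nb",(360,155,395,190),.189),("ob",(255,105,290,140),.215)):
    blobs(abs(W[...,2]-z)<.015,z,box,nm)
blobs(abs(W[...,2]-.086)<.01,.086,(420,172,455,205),"new jar d")
blobs(abs(W[...,2]-.112)<.01,.112,(225,125,255,158),"old jar d")
# tin bodies
for nm,box,z in(("nt",(450,180,495,215),.114),("ot",(158,150,195,190),.140)):
    u0,v0,u1,v1=box;m=np.zeros(g.shape,np.uint8);m[v0:v1,u0:u1]=((abs(W[...,2]-z)<.012)|(W[...,2]>z))[v0:v1,u0:u1]
    c=cv2.findContours(m,0,1)[0];c=max(c,key=cv2.contourArea).reshape(-1,2)
    X=np.array([ray("top",*q,z)[:2]*1000 for q in c],np.float32);print(nm,cv2.minAreaRect(X))
E
```

```text
wire yaw 24.969662 offset -0.100425884 near end [0.52685483 0.13458486] 12 0.00030483406271567025
wire yaw 25.529158 offset -0.014163628 near end [0.48051535 0.21455065] 9 0.00033653040122457427
wire yaw 25.356136 offset 0.07946341 near end [0.43707836 0.29504975] 20 0.00035217409492400574
new glue [404. 178.] [404 178   1   1   1] world [ 0.5241 -0.2003  0.114 ] encl [404. 178.] 0.0 [ 0.5241 -0.2003  0.114 ]
old glue [210.5 154. ] [209 153   3   4   6] world [0.5888 0.3063 0.14  ] encl [210.  154.5] 1.8 [0.5875 0.3076 0.14  ]
new tin cap [469.  207.6] [460 205  21   5  73] world [ 0.4437 -0.366   0.13  ] encl [470. 207.] 10.2 [ 0.4453 -0.3687  0.13  ]
old tin cap [168.7 170.3] [164 167  10   8  64] world [0.5454 0.41   0.156 ] encl [168.6 170.1] 4.8 [0.5459 0.4101 0.156 ]
new jar [437.2 187.2] [427 177  21  21 358] world [ 0.5011 -0.2935  0.086 ] encl [437.3 187.3] 10.7 [ 0.5008 -0.2939  0.086 ]
old jar [239.3 139.8] [229 130  22  21 373] world [0.6301 0.2361 0.112 ] encl [239.3 139.7] 11.0 [0.6304 0.2363 0.112 ]
nb [376.9 168.5] [371 162  13  14 147] world [ 0.5416 -0.1221  0.189 ] encl [376.9 168.5] 6.9 [ 0.5417 -0.1219  0.189 ]
ob [266.7 116.9] [260 110  15  15 157] world [0.6689 0.1504 0.215 ] encl [266.9 117. ] 7.2 [0.6687 0.1501 0.215 ]
new jar d [437.3 186.9] [426 176  24  23 421] world [ 0.5018 -0.2938  0.086 ] encl [437.4 186.8] 11.7 [ 0.5021 -0.294   0.086 ]
old jar d [240.1 139.6] [229 128  24  24 431] world [0.6306 0.2342 0.112 ] encl [240.2 139.5] 11.8 [0.6309 0.2338 0.112 ]
nt ((473.0939636230469, -386.4318542480469), (61.74915313720703, 37.18747329711914), 73.4553451538086)
ot ((552.4027709960938, 397.12030029296875), (37.627418518066406, 60.292877197265625), 26.318899154663086)
```

Request:
{"name": "servo_tool", "arguments": {"steps": [{"x":11,"y":-37,"z":5,"yaw":-4},{"x":23,"y":-75,"z":10,"yaw":-8},{"x":34,"y":-112,"z":15,"yaw":-12},{"x":46,"y":-150,"z":20,"yaw":-16},{"x":57,"y":-187,"z":25,"yaw":-20},{"x":69,"y":-225,"z":30,"yaw":-24},{"x":80,"y":-262,"z":35,"yaw":-28},{"x":92,"y":-300,"z":40,"yaw":-32},{"x":103,"y":-337,"z":45,"yaw":-36},{"x":115,"y":-375,"z":50,"yaw":-40},{"x":126,"y":-412,"z":50,"yaw":-43},{"x":137,"y":-450,"z":50,"yaw":-46}], "grip": 85}}

```text
time: 1.6
ee_pos: [0.3348, 0.0618, 0.3025]
tcp_rot: [-179.9, 0.0, 112.8]
wrist_force: [0.1, -0.1, -0.9]
opening: 0.0847
```

Request:
{"name": "servo_tool", "arguments": {"steps": [{"x":13,"y":-31,"yaw":-4},{"x":25,"y":-62,"yaw":-8},{"x":38,"y":-93,"yaw":-12},{"x":50,"y":-124,"yaw":-16},{"x":63,"y":-155,"yaw":-20},{"x":75,"y":-186,"yaw":-24},{"x":88,"y":-217,"yaw":-28},{"x":100,"y":-248,"yaw":-32},{"x":113,"y":-279,"yaw":-36},{"x":125,"y":-310,"yaw":-39},{"x":125,"y":-310,"yaw":-39},{"x":125,"y":-310,"yaw":-39}]}}

```text
schema error: expected keys x, y, z, yaw
```

```bash
python3 - <<'E'
from h import *
from workcell import *
o=get_obs();a,d=camera("wrist");cv2.imwrite("pics/w1.png",a[...,::-1])
np.savez("w1.npz",a=a,d=d,p=o["ee_pos"],r=o["tcp_rot"]);print(o["ee_pos"],o["tcp_rot"],camera_params("wrist"))
E
```

```text
[0.33479315 0.06182149 0.30253905] [-1.79935881e+02  6.11596253e-04  1.12838947e+02] {'intrinsics': array([[353.19855363,   0.        , 319.94081142],
       [  0.        , 353.19855363, 198.81253627],
       [  0.        ,   0.        ,   1.        ]]), 'hand_eye': array([[ 2.75140119e-04, -9.60714276e-01, -2.77539196e-01,
         7.08898718e-02],
       [ 9.99999549e-01,  5.16474513e-04, -7.96444055e-04,
         5.49964672e-04],
       [ 9.08497095e-04, -2.77538851e-01,  9.60713985e-01,
        -1.19876064e-01],
       [ 0.00000000e+00,  0.00000000e+00,  0.00000000e+00,
         1.00000000e+00]])}
```

View pics/w1.png

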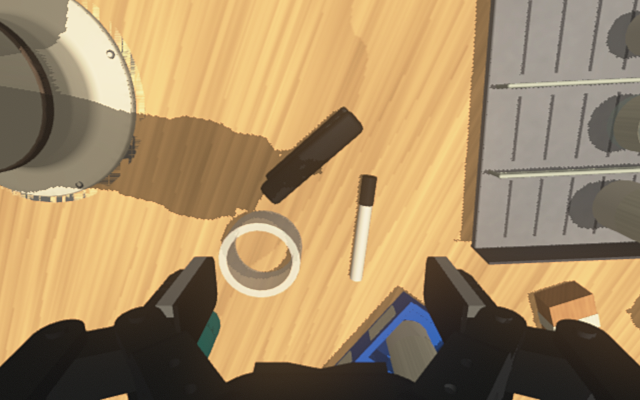

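The tool wants all keys. The picture shows the rack's open corner (475,250), the tape ring (260,255), and the tray's bottle edge (410,345).

Request:
{"name": "servo_tool", "arguments": {"steps": [{"x":13,"y":-40,"z":0,"yaw":-4},{"x":25,"y":-80,"z":0,"yaw":-8},{"x":38,"y":-120,"z":0,"yaw":-12},{"x":50,"y":-160,"z":0,"yaw":-16},{"x":63,"y":-200,"z":0,"yaw":-20},{"x":75,"y":-240,"z":0,"yaw":-24},{"x":88,"y":-280,"z":0,"yaw":-28},{"x":100,"y":-320,"z":0,"yaw":-32},{"x":113,"y":-360,"z":0,"yaw":-36},{"x":125,"y":-405,"z":0,"yaw":-39},{"x":138,"y":-448,"z":0,"yaw":-39.5},{"x":138,"y":-448,"z":0,"yaw":-39.5}]}}

```text
time: 3.15
ee_pos: [0.4737, -0.3914, 0.2996]
tcp_rot: [-179.7, 0.0, 73.0]
wrist_force: [-0.5, 0.2, -0.5]
opening: 0.0852
```

```bash
cat > wsnap.py <<'E'
import sys
from h import *
from workcell import *
n=sys.argv[1]
o=get_obs();a,d=camera("wrist");cv2.imwrite(f"pics/{n}.png",a[...,::-1])
np.savez(f"{n}.npz",a=a,d=d,p=o["ee_pos"],r=o["tcp_rot"]);print(o["ee_pos"],o["tcp_rot"],o["time"])
E
python3 wsnap.py w2
```

```text
[ 0.47373989 -0.3914318   0.29960499] [-1.79703942e+02  2.30056134e-02  7.29602366e+01] 3.15
```

View pics/w2.png

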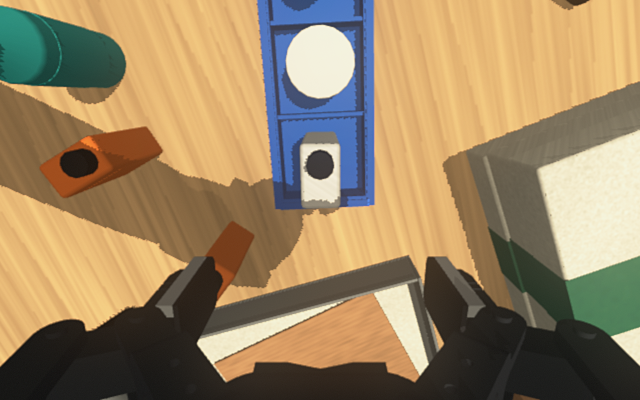

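The wrist view shows the fresh tin at (320,170), white, in the blue tray, its cap (320,163) toward +y. The orange tins (80,160) and (230,255) and the turquoise bottle (55,50) are outside the tray. Checking the tin's pose from this view.

```bash
cat >> h.py <<'E'
from scipy.spatial.transform import Rotation as Ro
def wT(p,r):
    T=np.eye(4);T[:3,:3]=Ro.from_euler("xyz",r,degrees=True).as_matrix();T[:3,3]=p
    q=camera_params("wrist");return np.array(q["intrinsics"]),T@np.array(q["hand_eye"])
def wcloud(s):
    K,T=wT(s["p"],s["r"]);d=s["d"];v,u=np.mgrid[:d.shape[0],:d.shape[1]]
    P=np.stack([(u-K[0,2])/K[0,0]*d,(v-K[1,2])/K[1,1]*d,d],-1)@T[:3,:3].T+T[:3,3];P[d==0]=np.nan;return P
def wray(s,u,v,z):
    K,T=wT(s["p"],s["r"]);r=T[:3,:3]@np.array([(u-K[0,2])/K[0,0],(v-K[1,2])/K[1,1],1]);c=T[:3,3];return c+r*(z-c[2])/r[2]
E
python3 - <<'E'
from h import *
s=np.load("w2.npz");W=wcloud(s);a=s["a"]
print("table",np.nanmedian(W[60:110,430:480],axis=(0,1)))
def rect(box,z0,z1):
    u0,v0,u1,v1=box;m=np.zeros(a.shape[:2],np.uint8);m[v0:v1,u0:u1]=((W[...,2]>z0)&(W[...,2]<z1))[v0:v1,u0:u1]
    c=max(cv2.findContours(m,0,1)[0],key=cv2.contourArea).reshape(-1,2);return c
c=rect((285,120,355,220),.105,.140);z=.114
X=np.array([wray(s,*q,z)[:2]*1000 for q in c],np.float32);print("tin",cv2.minAreaRect(X),np.nanmedian(W[185:200,310:330,2]))
c=rect((270,10,370,110),.075,.1);X=np.array([wray(s,*q,.086)[:2]*1000 for q in c],np.float32);print("jar",cv2.minEnclosingCircle(X))
print("cap",wray(s,320,164,.13))
E
```

```text
table [ 0.64211531 -0.3550488  -0.00096769]
tin ((473.40887451171875, -386.94207763671875), (58.99655532836914, 34.92789840698242), 73.80403137207031) 0.11325916462295732
jar ((501.5493469238281, -294.974365234375), 30.673120498657227)
cap [ 0.47798507 -0.37461173  0.13      ]
```

Request:
{"name": "servo_tool", "arguments": {"steps": [{"x":0,"y":4.7,"z":-20,"yaw":0.8},{"x":0,"y":4.7,"z":-45,"yaw":0.8},{"x":0,"y":4.7,"z":-70,"yaw":0.8},{"x":0,"y":4.7,"z":-95,"yaw":0.8},{"x":0,"y":4.7,"z":-120,"yaw":0.8},{"x":0,"y":4.7,"z":-140,"yaw":0.8},{"x":0,"y":4.7,"z":-160,"yaw":0.8},{"x":0,"y":4.7,"z":-175,"yaw":0.8},{"x":0,"y":4.7,"z":-190,"yaw":0.8},{"x":0,"y":4.7,"z":-200,"yaw":0.8},{"x":0,"y":4.7,"z":-203,"yaw":0.8},{"x":0,"y":4.7,"z":-203,"yaw":0.8}]}}

```text
time: 4.7
ee_pos: [0.4735, -0.3854, 0.0978]
tcp_rot: [-179.8, 0.0, 73.8]
wrist_force: [0.9, -0.3, 0.3]
opening: 0.0849
```

Request:
{"name": "servo_tool", "arguments": {"steps": [{"x":0,"y":0,"z":0,"yaw":0},{"x":0,"y":0,"z":0,"yaw":0},{"x":0,"y":0,"z":0,"yaw":0},{"x":0,"y":0,"z":0,"yaw":0},{"x":0,"y":0,"z":0,"yaw":0},{"x":0,"y":0,"z":0,"yaw":0},{"x":0,"y":0,"z":0,"yaw":0},{"x":0,"y":0,"z":0,"yaw":0}], "grip": 25, "grip_force": 40}}

```text
time: 5.7
ee_pos: [0.4738, -0.3855, 0.0982]
tcp_rot: [-179.8, 0.0, 73.8]
wrist_force: [1.5, -0.5, 4.9]
opening: 0.0357
```

Request:
{"name": "servo_tool", "arguments": {"steps": [{"x":0,"y":0,"z":8,"yaw":0},{"x":0,"y":0,"z":20,"yaw":0},{"x":0,"y":0,"z":40,"yaw":0},{"x":0,"y":0,"z":60,"yaw":0},{"x":0,"y":0,"z":85,"yaw":0},{"x":-5,"y":5,"z":110,"yaw":0},{"x":-15,"y":20,"z":135,"yaw":1},{"x":-30,"y":45,"z":155,"yaw":3},{"x":-45,"y":75,"z":165,"yaw":5},{"x":-60,"y":110,"z":170,"yaw":7},{"x":-72,"y":145,"z":170,"yaw":9},{"x":-80,"y":180,"z":170,"yaw":11}]}}

```text
time: 7.2
ee_pos: [0.3929, -0.2044, 0.2688]
tcp_rot: [-179.8, 0.0, 84.9]
wrist_force: [0.1, 0.7, -3.4]
opening: 0.0357
```

Request:
{"name": "servo_tool", "arguments": {"steps": [{"x":0,"y":37,"z":0,"yaw":2},{"x":0,"y":74,"z":0,"yaw":5},{"x":0,"y":111,"z":0,"yaw":8},{"x":0,"y":148,"z":0,"yaw":11},{"x":3,"y":185,"z":0,"yaw":14},{"x":6,"y":222,"z":0,"yaw":17},{"x":10,"y":259,"z":0,"yaw":20},{"x":14,"y":296,"z":0,"yaw":23},{"x":18,"y":333,"z":0,"yaw":26},{"x":22,"y":370,"z":0,"yaw":29},{"x":25,"y":400,"z":0,"yaw":31},{"x":28,"y":425,"z":0,"yaw":31}]}}

```text
time: 8.7
ee_pos: [0.4206, 0.2217, 0.2692]
tcp_rot: [-179.8, 0.1, 115.9]
wrist_force: [0.1, -0.3, -3.2]
opening: 0.0355
```

```bash
python3 wsnap.py w3
```

```text
[0.42062536 0.22171338 0.26918721] [-1.79801077e+02  5.08960463e-02  1.15920749e+02] 8.7
```

View pics/w3.png

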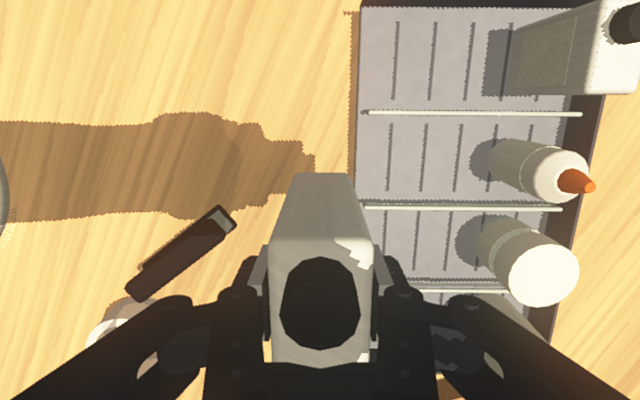

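Wrist view: wires at rows about 113 and 208, deck's open edge at column 358, old tin at (590,50) with its cap toward up (+y). Measuring wires, front edge and side plate.

```bash
python3 - <<'E'
from h import *
s=np.load("w3.npz")
for nm,p,q,z in[("wire +92",(367,112.5),(578,114),.056),("wire 0",(365,207.5),(558,209.5),.056),("wire -92",(385,283.5),(480,283.5),.056),("deck edge",(360,20),(355,190),.03),("side plate inner top",(370,5),(505,7),.068)]:
    A,B=wray(s,*p,z)[:2],wray(s,*q,z)[:2];d=B-A;print(nm,A.round(4),B.round(4),"yaw",np.degrees(np.arctan2(d[1],d[0])).round(2))
    for y in(25.0,25.5):
        c,t=np.cos(np.radians(y)),np.sin(np.radians(y));M=(A+B)/2;print("   ",y,"u",(c*M[0]+t*M[1]).round(4),"w",(-t*M[0]+c*M[1]).round(4))
E
```

```text
wire +92 [0.4341 0.2915] [0.6083 0.3747] yaw 25.55
    25.0 u 0.6131 w 0.0816
    25.5 u 0.6138 w 0.0763
wire 0 [0.4753 0.21  ] [0.6474 0.2917] yaw 25.39
    25.0 u 0.6148 w -0.0099
    25.5 u 0.6147 w -0.0152
wire -92 [0.5337 0.145 ] [0.6234 0.189 ] yaw 26.08
    25.0 u 0.5949 w -0.0931
    25.5 u 0.5941 w -0.0983
deck edge [0.3927 0.3624] [0.4635 0.2165] yaw -64.11
    25.0 u 0.5103 w 0.0814
    25.5 u 0.511 w 0.077
side plate inner top [0.3946 0.3677] [0.4944 0.4144] yaw 25.12
    25.0 u 0.5681 w 0.1666
    25.5 u 0.5695 w 0.1616
```

Request:
{"name": "servo_tool", "arguments": {"steps": [{"x":8,"y":25,"z":0,"yaw":-0.4},{"x":16,"y":55,"z":0,"yaw":-0.4},{"x":25,"y":85,"z":0,"yaw":-0.4},{"x":32,"y":110,"z":0,"yaw":-0.4},{"x":37,"y":128,"z":0,"yaw":-0.4},{"x":37.5,"y":133.5,"z":-5,"yaw":-0.4},{"x":37.5,"y":133.5,"z":-25,"yaw":-0.4},{"x":37.5,"y":133.5,"z":-50,"yaw":-0.4},{"x":37.5,"y":133.5,"z":-75,"yaw":-0.4},{"x":37.5,"y":133.5,"z":-100,"yaw":-0.4},{"x":37.5,"y":133.5,"z":-115,"yaw":-0.4},{"x":37.5,"y":133.5,"z":-125,"yaw":-0.4}]}}

```text
time: 10.25
ee_pos: [0.4583, 0.3568, 0.1433]
tcp_rot: [-179.8, -0.0, 115.5]
wrist_force: [-0.3, 1.0, -2.7]
opening: 0.0357
```

Request:
{"name": "servo_tool", "arguments": {"steps": [{"x":0,"y":0,"z":-5,"yaw":0},{"x":0,"y":0,"z":-10,"yaw":0},{"x":0,"y":0,"z":-14,"yaw":0},{"x":0,"y":0,"z":-16,"yaw":0},{"x":0,"y":0,"z":-17,"yaw":0},{"x":0,"y":0,"z":-17,"yaw":0}]}}

```text
time: 11.0
ee_pos: [0.4583, 0.3569, 0.1264]
tcp_rot: [-179.8, -0.0, 115.5]
wrist_force: [-0.1, -0.4, -3.5]
opening: 0.0357
```

Request:
{"name": "servo_tool", "arguments": {"steps": [{"x":0,"y":-1.5,"z":-1,"yaw":0},{"x":0,"y":-1.5,"z":-2,"yaw":0},{"x":0,"y":-1.5,"z":-2.5,"yaw":0},{"x":0,"y":-1.5,"z":-2.5,"yaw":0}]}}

```text
time: 11.5
ee_pos: [0.4584, 0.3553, 0.1242]
tcp_rot: [-179.8, -0.0, 115.5]
wrist_force: [-0.9, -1.3, -0.0]
opening: 0.0358
```

Contact (the weight has left the wrist). Release and rise.

Request:
{"name": "servo_tool", "arguments": {"steps": [{"x":0,"y":0,"z":0,"yaw":0},{"x":0,"y":0,"z":0,"yaw":0},{"x":0,"y":0,"z":0,"yaw":0},{"x":0,"y":0,"z":0,"yaw":0},{"x":0,"y":0,"z":5,"yaw":0},{"x":0,"y":0,"z":20,"yaw":0},{"x":0,"y":0,"z":45,"yaw":0},{"x":0,"y":0,"z":75,"yaw":0},{"x":0,"y":0,"z":105,"yaw":0},{"x":0,"y":-10,"z":130,"yaw":0},{"x":-5,"y":-25,"z":145,"yaw":0},{"x":-10,"y":-50,"z":150,"yaw":0}], "grip": 70}}

```text
time: 13.0
ee_pos: [0.4481, 0.3048, 0.2755]
tcp_rot: [-179.9, -0.0, 115.6]
wrist_force: [0.3, -0.4, 0.3]
opening: 0.0699
```

Request:
{"name": "servo_tool", "arguments": {"steps": [{"x":-8,"y":-35,"z":0,"yaw":-3},{"x":-16,"y":-75,"z":0,"yaw":-6},{"x":-24,"y":-115,"z":0,"yaw":-9},{"x":-32,"y":-160,"z":0,"yaw":-12},{"x":-40,"y":-205,"z":0,"yaw":-15},{"x":-40,"y":-250,"z":0,"yaw":-18},{"x":-40,"y":-295,"z":0,"yaw":-21},{"x":-35,"y":-340,"z":0,"yaw":-25},{"x":-20,"y":-385,"z":0,"yaw":-29},{"x":0,"y":-430,"z":0,"yaw":-33},{"x":20,"y":-475,"z":0,"yaw":-37},{"x":30,"y":-510,"z":0,"yaw":-40}], "grip": 85}}

```text
time: 14.5
ee_pos: [0.4779, -0.2071, 0.2754]
tcp_rot: [-179.9, -0.0, 75.4]
wrist_force: [0.5, -0.1, 1.3]
opening: 0.0848
```

```bash
python3 wsnap.py w4
```

```text
[ 0.47787399 -0.20707501  0.27542381] [-1.79876598e+02 -2.61904544e-02  7.53854951e+01] 14.5
```

View pics/w4.png

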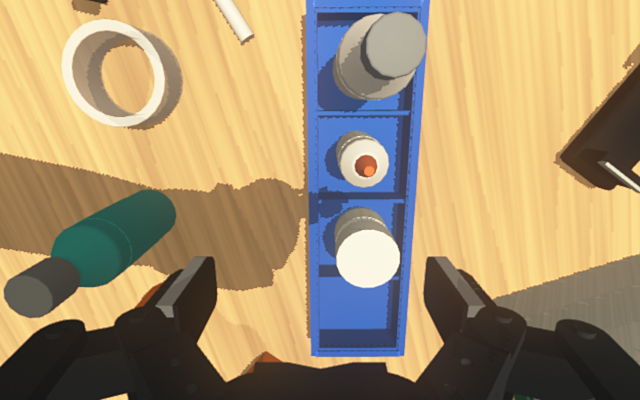

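The tin's cell is empty. The bottle cap is at (396,46), the glue at (365,162), the jar lid at (367,252). Measuring.

```bash
python3 - <<'E'
from h import *
s=np.load("w4.npz");W=wcloud(s);a=s["a"];hsv=cv2.cvtColor(a,cv2.COLOR_RGB2HSV)
def circ(box,z0,z1,z):
    u0,v0,u1,v1=box;m=np.zeros(a.shape[:2],np.uint8);m[v0:v1,u0:u1]=((W[...,2]>z0)&(W[...,2]<z1))[v0:v1,u0:u1]
    c=max(cv2.findContours(m,0,1)[0],key=cv2.contourArea).reshape(-1,2)
    X=np.array([wray(s,*q,z)[:2]*1000 for q in c],np.float32);return cv2.minEnclosingCircle(X),X.mean(0)
print("jar",circ((325,215,410,300),.078,.1,.086))
print("bottle cap",circ((330,5,435,105),.180,.21,.189))
print("glue",circ((330,125,400,195),.08,.095,.086))
m=(hsv[...,1]>150)&((hsv[...,0]<15)|(hsv[...,0]>170));m[:140]=0;m[190:]=0;m[:,:345]=0;m[:,395:]=0
v,u=np.nonzero(m);print("tip px",u.mean(),v.mean(),W[m].mean(0))
for uv in((369,170),(368,168)):
  print("tip",wray(s,*uv,.119))
E
```

```text
jar (((501.3003234863281, -292.45294189453125), 31.691253662109375), array([ 501.4529, -291.8037], dtype=float32))
bottle cap (((540.9752197265625, -122.35283660888672), 17.16026496887207), array([ 541.2845 , -122.48453], dtype=float32))
glue (((518.410888671875, -202.00204467773438), 22.150278091430664), array([ 518.2193 , -201.91898], dtype=float32))
tip px 366.68581081081084 164.9966216216216 [nan nan nan]
tip [ 0.51910617 -0.20220341  0.119     ]
tip [ 0.51868477 -0.20042534  0.119     ]
```

Request:
{"name": "servo_tool", "arguments": {"steps": [{"x":20,"y":3,"z":0,"yaw":0},{"x":40.5,"y":5,"z":0,"yaw":0},{"x":40.5,"y":5,"z":-20,"yaw":0},{"x":40.5,"y":5,"z":-45,"yaw":0},{"x":40.5,"y":5,"z":-75,"yaw":0},{"x":40.5,"y":5,"z":-105,"yaw":0},{"x":40.5,"y":5,"z":-130,"yaw":0},{"x":40.5,"y":5,"z":-150,"yaw":0},{"x":40.5,"y":5,"z":-170,"yaw":0},{"x":40.5,"y":5,"z":-183,"yaw":0},{"x":40.5,"y":5,"z":-193,"yaw":0},{"x":40.5,"y":5,"z":-193,"yaw":0}]}}

```text
time: 16.05
ee_pos: [0.5186, -0.2048, 0.0813]
tcp_rot: [-179.8, 0.0, 75.2]
wrist_force: [0.2, 0.0, 0.2]
opening: 0.085
```

Request:
{"name": "servo_tool", "arguments": {"steps": [{"x":0,"y":0,"z":0,"yaw":0},{"x":0,"y":0,"z":0,"yaw":0},{"x":0,"y":0,"z":0,"yaw":0},{"x":0,"y":0,"z":0,"yaw":0},{"x":0,"y":0,"z":0,"yaw":0},{"x":0,"y":0,"z":0,"yaw":0},{"x":0,"y":0,"z":0,"yaw":0},{"x":0,"y":0,"z":0,"yaw":0}], "grip": 35, "grip_force": 30}}

```text
time: 17.05
ee_pos: [0.5189, -0.2049, 0.082]
tcp_rot: [-179.9, 0.0, 75.2]
wrist_force: [-1.6, 0.5, 6.6]
opening: 0.0427
```

Request:
{"name": "servo_tool", "arguments": {"steps": [{"x":0,"y":0,"z":8,"yaw":0},{"x":0,"y":0,"z":20,"yaw":0},{"x":0,"y":0,"z":40,"yaw":0},{"x":-3,"y":0,"z":65,"yaw":0},{"x":-12,"y":0,"z":95,"yaw":0},{"x":-30,"y":0,"z":125,"yaw":0},{"x":-55,"y":5,"z":155,"yaw":0},{"x":-80,"y":20,"z":175,"yaw":2},{"x":-100,"y":45,"z":180,"yaw":4},{"x":-112,"y":78,"z":180,"yaw":7},{"x":-112,"y":113,"z":180,"yaw":10},{"x":-112,"y":148,"z":180,"yaw":13}]}}

```text
time: 18.55
ee_pos: [0.4065, -0.0559, 0.2629]
tcp_rot: [-180.0, 0.1, 88.2]
wrist_force: [1.0, -0.0, -2.0]
opening: 0.0433
```

Request:
{"name": "servo_tool", "arguments": {"steps": [{"x":4,"y":35,"z":0,"yaw":3},{"x":10,"y":72,"z":0,"yaw":6},{"x":16,"y":109,"z":0,"yaw":9},{"x":24,"y":146,"z":0,"yaw":12},{"x":32,"y":183,"z":0,"yaw":15},{"x":40,"y":218,"z":0,"yaw":18},{"x":50,"y":250,"z":0,"yaw":21},{"x":62,"y":280,"z":0,"yaw":24},{"x":74,"y":302,"z":0,"yaw":27.3},{"x":85,"y":318,"z":0,"yaw":27.3},{"x":93,"y":326,"z":0,"yaw":27.3},{"x":93,"y":326,"z":0,"yaw":27.3}]}}

```text
time: 20.05
ee_pos: [0.4998, 0.2702, 0.2629]
tcp_rot: [-179.9, 0.1, 115.6]
wrist_force: [0.4, 0.3, -0.7]
opening: 0.043
```

Request:
{"name": "servo_tool", "arguments": {"steps": [{"x":0,"y":0,"z":-20,"yaw":0},{"x":0,"y":0,"z":-45,"yaw":0},{"x":0,"y":0,"z":-70,"yaw":0},{"x":0,"y":0,"z":-95,"yaw":0},{"x":0,"y":0,"z":-115,"yaw":0},{"x":0,"y":0,"z":-130,"yaw":0},{"x":0,"y":0,"z":-140,"yaw":0},{"x":0,"y":0,"z":-147,"yaw":0},{"x":0,"y":0,"z":-151,"yaw":0},{"x":0,"y":0,"z":-152,"yaw":0},{"x":0,"y":0,"z":-153,"yaw":0},{"x":0,"y":0,"z":-153,"yaw":0}]}}

```text
time: 21.55
ee_pos: [0.4998, 0.2702, 0.1101]
tcp_rot: [-179.9, 0.1, 115.6]
wrist_force: [0.2, 0.7, -1.6]
opening: 0.0431
```

Request:
{"name": "servo_tool", "arguments": {"steps": [{"x":0,"y":0,"z":-1,"yaw":0},{"x":0,"y":0,"z":-1.8,"yaw":0},{"x":0,"y":0,"z":-2.2,"yaw":0},{"x":0,"y":0,"z":-2.2,"yaw":0}]}}

```text
time: 22.05
ee_pos: [0.4999, 0.2702, 0.108]
tcp_rot: [-180.0, 0.1, 115.6]
wrist_force: [0.0, -0.5, 1.4]
opening: 0.043
```

Contact (+1.4 N). Release, go for the jar at (0.5013,-0.2935).

Request:
{"name": "servo_tool", "arguments": {"steps": [{"x":0,"y":0,"z":0,"yaw":0},{"x":0,"y":0,"z":0,"yaw":0},{"x":0,"y":0,"z":0,"yaw":0},{"x":0,"y":0,"z":0,"yaw":0},{"x":0,"y":0,"z":5,"yaw":0},{"x":0,"y":0,"z":20,"yaw":0},{"x":0,"y":0,"z":45,"yaw":0},{"x":0,"y":0,"z":75,"yaw":0},{"x":0,"y":0,"z":105,"yaw":0},{"x":-5,"y":-5,"z":135,"yaw":0},{"x":-20,"y":-20,"z":155,"yaw":0},{"x":-40,"y":-45,"z":167,"yaw":0}], "grip": 70}}

```text
time: 23.55
ee_pos: [0.4597, 0.2252, 0.2771]
tcp_rot: [179.9, 0.1, 115.6]
wrist_force: [0.5, 0.1, -0.3]
opening: 0.07
```

Request:
{"name": "servo_tool", "arguments": {"steps": [{"x":-15,"y":-35,"z":0,"yaw":-3},{"x":-30,"y":-75,"z":0,"yaw":-6},{"x":-40,"y":-115,"z":0,"yaw":-9},{"x":-45,"y":-160,"z":0,"yaw":-12},{"x":-45,"y":-205,"z":0,"yaw":-15},{"x":-40,"y":-250,"z":0,"yaw":-18},{"x":-35,"y":-295,"z":0,"yaw":-21},{"x":-25,"y":-340,"z":0,"yaw":-25},{"x":-10,"y":-385,"z":0,"yaw":-29},{"x":10,"y":-430,"z":0,"yaw":-33},{"x":30,"y":-475,"z":0,"yaw":-37},{"x":41,"y":-518,"z":0,"yaw":-40}], "grip": 85}}

```text
time: 25.05
ee_pos: [0.5012, -0.2944, 0.2781]
tcp_rot: [179.9, 0.1, 75.5]
wrist_force: [0.8, 0.6, -0.6]
opening: 0.0854
```

```bash
python3 wsnap.py w5
```

```text
[ 0.50124814 -0.29442025  0.27808778] [1.79864665e+02 6.67556656e-02 7.54762891e+01] 25.05
```

View pics/w5.png

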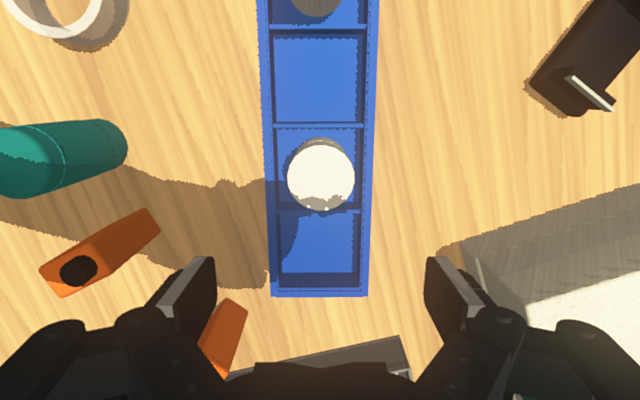

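Jar lid at (320,177), centred on the tool's line; look-alikes stay outside the tray. Descend.

Request:
{"name": "servo_tool", "arguments": {"steps": [{"x":0,"y":0.4,"z":-20,"yaw":0},{"x":0,"y":0.4,"z":-45,"yaw":0},{"x":0,"y":0.4,"z":-75,"yaw":0},{"x":0,"y":0.4,"z":-105,"yaw":0},{"x":0,"y":0.4,"z":-130,"yaw":0},{"x":0,"y":0.4,"z":-150,"yaw":0},{"x":0,"y":0.4,"z":-168,"yaw":0},{"x":0,"y":0.4,"z":-182,"yaw":0},{"x":0,"y":0.4,"z":-194,"yaw":0},{"x":0,"y":0.4,"z":-202,"yaw":0},{"x":0,"y":0.4,"z":-203,"yaw":0},{"x":0,"y":0.4,"z":-203,"yaw":0}]}}

```text
time: 26.6
ee_pos: [0.5019, -0.2981, 0.074]
tcp_rot: [179.9, 0.2, 75.2]
wrist_force: [-0.6, 0.6, -0.5]
opening: 0.0852
```

Request:
{"name": "servo_tool", "arguments": {"steps": [{"x":0,"y":0,"z":0,"yaw":0},{"x":0,"y":0,"z":0,"yaw":0},{"x":0,"y":0,"z":0,"yaw":0},{"x":0,"y":0,"z":0,"yaw":0},{"x":0,"y":0,"z":0,"yaw":0},{"x":0,"y":0,"z":0,"yaw":0}], "grip": 52, "grip_force": 40}}

```text
time: 27.35
ee_pos: [0.5021, -0.2982, 0.0748]
tcp_rot: [179.8, 0.2, 75.2]
wrist_force: [-2.6, 0.6, 5.4]
opening: 0.0613
```

Request:
{"name": "servo_tool", "arguments": {"steps": [{"x":0,"y":0,"z":8,"yaw":0},{"x":0,"y":0,"z":20,"yaw":0},{"x":0,"y":0,"z":40,"yaw":0},{"x":-3,"y":0,"z":65,"yaw":0},{"x":-12,"y":0,"z":95,"yaw":0},{"x":-30,"y":5,"z":125,"yaw":0},{"x":-52,"y":20,"z":155,"yaw":1},{"x":-75,"y":45,"z":178,"yaw":3},{"x":-92,"y":75,"z":188,"yaw":5},{"x":-100,"y":110,"z":190,"yaw":8},{"x":-102,"y":145,"z":190,"yaw":11},{"x":-102,"y":180,"z":190,"yaw":14}]}}

```text
time: 28.85
ee_pos: [0.3997, -0.1172, 0.2657]
tcp_rot: [179.7, 0.2, 89.3]
wrist_force: [0.8, -0.8, -3.0]
opening: 0.0611
```

Request:
{"name": "servo_tool", "arguments": {"steps": [{"x":4,"y":32,"z":0,"yaw":3},{"x":10,"y":65,"z":0,"yaw":6},{"x":18,"y":98,"z":0,"yaw":9},{"x":28,"y":131,"z":0,"yaw":12},{"x":40,"y":164,"z":0,"yaw":15},{"x":54,"y":197,"z":0,"yaw":18},{"x":70,"y":228,"z":0,"yaw":21},{"x":88,"y":256,"z":0,"yaw":24},{"x":106,"y":280,"z":0,"yaw":26.3},{"x":124,"y":296,"z":0,"yaw":26.3},{"x":139,"y":303,"z":0,"yaw":26.3},{"x":139,"y":303,"z":0,"yaw":26.3}]}}

```text
time: 30.35
ee_pos: [0.5391, 0.1862, 0.2655]
tcp_rot: [179.8, 0.2, 115.6]
wrist_force: [-0.7, -0.2, -1.9]
opening: 0.0607
```

Request:
{"name": "servo_tool", "arguments": {"steps": [{"x":0,"y":0,"z":-20,"yaw":0},{"x":0,"y":0,"z":-45,"yaw":0},{"x":0,"y":0,"z":-75,"yaw":0},{"x":0,"y":0,"z":-100,"yaw":0},{"x":0,"y":0,"z":-120,"yaw":0},{"x":0,"y":0,"z":-136,"yaw":0},{"x":0,"y":0,"z":-147,"yaw":0},{"x":0,"y":0,"z":-155,"yaw":0},{"x":0,"y":0,"z":-159,"yaw":0},{"x":0,"y":0,"z":-161,"yaw":0},{"x":0,"y":0,"z":-162,"yaw":0},{"x":0,"y":0,"z":-162,"yaw":0}]}}

```text
time: 31.85
ee_pos: [0.5392, 0.1862, 0.1037]
tcp_rot: [179.8, 0.2, 115.6]
wrist_force: [0.5, 0.1, -3.2]
opening: 0.0609
```

Request:
{"name": "servo_tool", "arguments": {"steps": [{"x":0,"y":0,"z":-1,"yaw":0},{"x":0,"y":0,"z":-2,"yaw":0},{"x":0,"y":0,"z":-2.8,"yaw":0},{"x":0,"y":0,"z":-2.8,"yaw":0}]}}

```text
time: 32.35
ee_pos: [0.5392, 0.1862, 0.1009]
tcp_rot: [179.8, 0.2, 115.6]
wrist_force: [-0.9, 0.8, -2.1]
opening: 0.0609
```

Request:
{"name": "servo_tool", "arguments": {"steps": [{"x":0,"y":0,"z":-0.6,"yaw":0},{"x":0,"y":0,"z":-1,"yaw":0},{"x":0,"y":0,"z":-1,"yaw":0}]}}

```text
time: 32.72
ee_pos: [0.5392, 0.1862, 0.1007]
tcp_rot: [179.7, 0.2, 115.6]
wrist_force: [-2.9, -1.1, 5.1]
opening: 0.0608
```

Contact. Release and go over the bottle.

Request:
{"name": "servo_tool", "arguments": {"steps": [{"x":0,"y":0,"z":0,"yaw":0},{"x":0,"y":0,"z":0,"yaw":0},{"x":0,"y":0,"z":0,"yaw":0},{"x":0,"y":0,"z":0,"yaw":0},{"x":0,"y":0,"z":5,"yaw":0},{"x":0,"y":0,"z":20,"yaw":0},{"x":0,"y":0,"z":45,"yaw":0},{"x":0,"y":0,"z":75,"yaw":0},{"x":0,"y":0,"z":110,"yaw":0},{"x":-5,"y":-5,"z":145,"yaw":0},{"x":-15,"y":-20,"z":175,"yaw":0},{"x":-25,"y":-45,"z":190,"yaw":0}], "grip": 80}}

```text
time: 34.22
ee_pos: [0.5141, 0.1412, 0.2937]
tcp_rot: [179.6, 0.2, 115.7]
wrist_force: [0.7, -0.5, -0.6]
opening: 0.0796
```

Request:
{"name": "servo_tool", "arguments": {"steps": [{"x":-5,"y":-30,"z":0,"yaw":-4},{"x":-10,"y":-60,"z":0,"yaw":-8},{"x":-10,"y":-90,"z":0,"yaw":-12},{"x":-10,"y":-120,"z":0,"yaw":-16},{"x":-8,"y":-150,"z":0,"yaw":-20},{"x":-4,"y":-180,"z":0,"yaw":-24},{"x":2,"y":-210,"z":0,"yaw":-28},{"x":10,"y":-240,"z":0,"yaw":-32},{"x":20,"y":-260,"z":0,"yaw":-35},{"x":27,"y":-263,"z":0,"yaw":-38},{"x":27,"y":-263,"z":0,"yaw":-40},{"x":27,"y":-263,"z":0,"yaw":-40}], "grip": 75}}

```text
time: 35.72
ee_pos: [0.5411, -0.1215, 0.294]
tcp_rot: [179.6, 0.2, 75.7]
wrist_force: [0.1, -1.8, -0.4]
opening: 0.075
```

```bash
python3 wsnap.py w6;python3 - <<'E'
from h import *
s=np.load("w6.npz");W=wcloud(s);m=((W[...,2]>.178)&(W[...,2]<.21)).astype(np.uint8);m[270:]=0
c=max(cv2.findContours(m,0,1)[0],key=cv2.contourArea).reshape(-1,2)
X=np.array([wray(s,*q,.189)[:2]*1000 for q in c],np.float32);print(c.mean(0),cv2.minEnclosingCircle(X))
E
```

```text
[ 0.54107069 -0.12146856  0.29399006] [179.55397719   0.21388074  75.71017092] 35.725
[320.31690141 204.52112676] ((542.5393676757812, -120.3203353881836), 17.64706802368164)
```

View pics/w6.png

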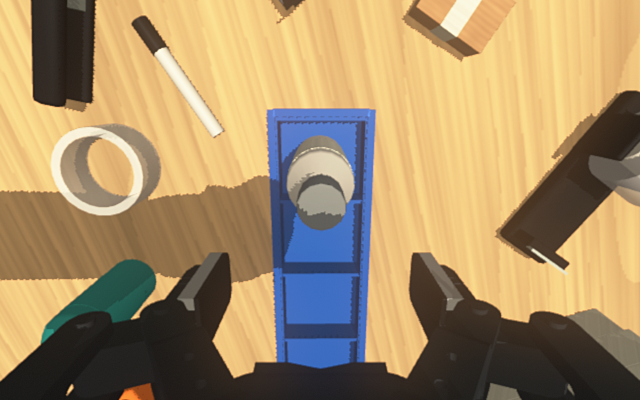

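The bottle (white body, grey cap at (322,203)) stands in the last filled cell, not the turquoise one at (110,300). Take it by the cap.

Request:
{"name": "servo_tool", "arguments": {"steps": [{"x":0.5,"y":1,"z":-15,"yaw":0},{"x":0.5,"y":1,"z":-35,"yaw":0},{"x":0.5,"y":1,"z":-55,"yaw":0},{"x":0.5,"y":1,"z":-75,"yaw":0},{"x":0.5,"y":1,"z":-92,"yaw":0},{"x":0.5,"y":1,"z":-105,"yaw":0},{"x":0.5,"y":1,"z":-113,"yaw":0},{"x":0.5,"y":1,"z":-117,"yaw":0},{"x":0.5,"y":1,"z":-117,"yaw":0},{"x":0.5,"y":1,"z":-117,"yaw":0}]}}

```text
time: 37.02
ee_pos: [0.5417, -0.1205, 0.1776]
tcp_rot: [179.5, 0.2, 75.7]
wrist_force: [0.7, -0.2, 0.2]
opening: 0.0749
```

Request:
{"name": "servo_tool", "arguments": {"steps": [{"x":0,"y":0,"z":0,"yaw":0},{"x":0,"y":0,"z":0,"yaw":0},{"x":0,"y":0,"z":0,"yaw":0},{"x":0,"y":0,"z":0,"yaw":0},{"x":0,"y":0,"z":0,"yaw":0},{"x":0,"y":0,"z":0,"yaw":0},{"x":0,"y":0,"z":0,"yaw":0},{"x":0,"y":0,"z":0,"yaw":0}], "grip": 24, "grip_force": 50}}

```text
time: 38.02
ee_pos: [0.5418, -0.1205, 0.178]
tcp_rot: [179.5, 0.2, 75.7]
wrist_force: [0.3, -0.1, 5.6]
opening: 0.0328
```

Request:
{"name": "servo_tool", "arguments": {"steps": [{"x":0,"y":0,"z":6,"yaw":0},{"x":0,"y":0,"z":18,"yaw":0},{"x":0,"y":0,"z":35,"yaw":0},{"x":0,"y":0,"z":55,"yaw":0},{"x":0,"y":0,"z":77,"yaw":0},{"x":0,"y":3,"z":98,"yaw":1},{"x":0,"y":12,"z":114,"yaw":3},{"x":0,"y":27,"z":122,"yaw":6},{"x":0,"y":45,"z":124,"yaw":9},{"x":0,"y":65,"z":124,"yaw":13},{"x":2,"y":87,"z":124,"yaw":17},{"x":4,"y":109,"z":124,"yaw":21}]}}

```text
time: 39.52
ee_pos: [0.5455, -0.0096, 0.3013]
tcp_rot: [179.5, 0.2, 97.1]
wrist_force: [0.9, 0.2, -2.5]
opening: 0.0331
```

Request:
{"name": "servo_tool", "arguments": {"steps": [{"x":3,"y":20,"z":0,"yaw":4},{"x":6,"y":40,"z":0,"yaw":8},{"x":10,"y":58,"z":0,"yaw":12},{"x":14,"y":75,"z":0,"yaw":15},{"x":18,"y":90,"z":0,"yaw":18},{"x":22,"y":102,"z":0,"yaw":18.8},{"x":26,"y":110,"z":0,"yaw":18.8},{"x":29,"y":115,"z":0,"yaw":18.8},{"x":31,"y":117,"z":0,"yaw":18.8},{"x":31,"y":117,"z":0,"yaw":18.8},{"x":31,"y":117,"z":0,"yaw":18.8}]}}

```text
time: 40.9
ee_pos: [0.5765, 0.1071, 0.3013]
tcp_rot: [179.5, 0.2, 115.8]
wrist_force: [-0.0, 0.6, -3.6]
opening: 0.0329
```

Request:
{"name": "servo_tool", "arguments": {"steps": [{"x":0,"y":-1,"z":-10,"yaw":0},{"x":0,"y":-1,"z":-25,"yaw":0},{"x":0,"y":-1,"z":-42,"yaw":0},{"x":0,"y":-1,"z":-58,"yaw":0},{"x":0,"y":-1,"z":-72,"yaw":0},{"x":0,"y":-1,"z":-82,"yaw":0},{"x":0,"y":-1,"z":-89,"yaw":0},{"x":0,"y":-1,"z":-93,"yaw":0},{"x":0,"y":-1,"z":-95,"yaw":0},{"x":0,"y":-1,"z":-95,"yaw":0}]}}

```text
time: 42.15
ee_pos: [0.5766, 0.1061, 0.2065]
tcp_rot: [179.5, 0.2, 115.8]
wrist_force: [-0.4, 0.1, -3.5]
opening: 0.033
```

Request:
{"name": "servo_tool", "arguments": {"steps": [{"x":0,"y":0,"z":-1,"yaw":0},{"x":0,"y":0,"z":-2,"yaw":0},{"x":0,"y":0,"z":-2.5,"yaw":0},{"x":0,"y":0,"z":-2.5,"yaw":0}]}}

```text
time: 42.65
ee_pos: [0.5766, 0.1061, 0.2041]
tcp_rot: [179.5, 0.2, 115.8]
wrist_force: [-0.4, -0.3, -3.5]
opening: 0.0328
```

Request:
{"name": "servo_tool", "arguments": {"steps": [{"x":0,"y":0,"z":-0.5,"yaw":0},{"x":0,"y":0,"z":-1,"yaw":0},{"x":0,"y":0,"z":-1,"yaw":0}]}}

```text
time: 43.02
ee_pos: [0.5768, 0.1061, 0.204]
tcp_rot: [179.4, 0.2, 115.8]
wrist_force: [-1.0, 0.3, 6.3]
opening: 0.0327
```

Contact. Release, rise, withdraw clear of the cameras' view.

Request:
{"name": "servo_tool", "arguments": {"steps": [{"x":0,"y":0,"z":0,"yaw":0},{"x":0,"y":0,"z":0,"yaw":0},{"x":0,"y":0,"z":0,"yaw":0},{"x":0,"y":0,"z":0,"yaw":0},{"x":0,"y":0,"z":5,"yaw":0},{"x":0,"y":0,"z":18,"yaw":0},{"x":0,"y":0,"z":40,"yaw":0},{"x":0,"y":0,"z":65,"yaw":0},{"x":0,"y":0,"z":90,"yaw":0},{"x":-10,"y":-10,"z":105,"yaw":0},{"x":-30,"y":-30,"z":110,"yaw":0},{"x":-55,"y":-60,"z":110,"yaw":0}], "grip": 65}}

```text
time: 44.52
ee_pos: [0.5209, 0.0454, 0.3145]
tcp_rot: [179.4, 0.2, 115.9]
wrist_force: [0.6, -0.1, 0.5]
opening: 0.0648
```

Request:
{"name": "servo_tool", "arguments": {"steps": [{"x":-20,"y":-35,"z":0,"yaw":-4},{"x":-45,"y":-70,"z":0,"yaw":-8},{"x":-70,"y":-105,"z":0,"yaw":-12},{"x":-95,"y":-140,"z":0,"yaw":-16},{"x":-120,"y":-175,"z":0,"yaw":-20},{"x":-140,"y":-210,"z":0,"yaw":-24},{"x":-155,"y":-240,"z":0,"yaw":-28},{"x":-165,"y":-260,"z":0,"yaw":-30},{"x":-165,"y":-260,"z":0,"yaw":-30}]}}

```text
time: 45.65
ee_pos: [0.3547, -0.2154, 0.3148]
tcp_rot: [179.4, 0.3, 85.7]
wrist_force: [-0.6, 0.1, 0.8]
opening: 0.0649
```

```bash
python3 - <<'E'
from h import *
from workcell import *
for n in("scene","top"):
    a,d=camera(n);cv2.imwrite(f"pics/{n}1.png",a[...,::-1]);np.savez(f"{n}1.npz",a=a,d=d)
    if n=="top":cv2.imwrite("pics/top1c.png",cv2.resize(a[90:240,150:330,::-1],None,fx=4,fy=4,interpolation=cv2.INTER_CUBIC))
    else:cv2.imwrite("pics/scene1c.png",cv2.resize(a[200:350,310:520,::-1],None,fx=3.7,fy=3.7,interpolation=cv2.INTER_CUBIC))
E
```

```text
(no output)
```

View pics/top1c.png

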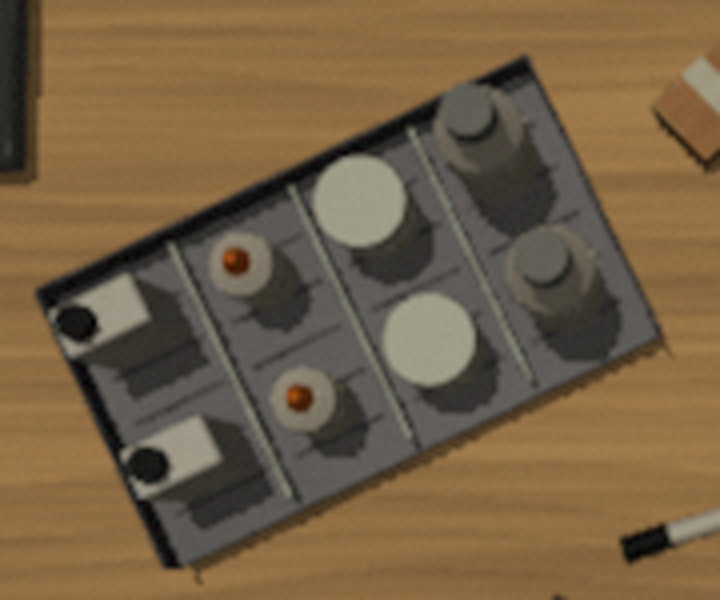

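View pics/scene1c.png

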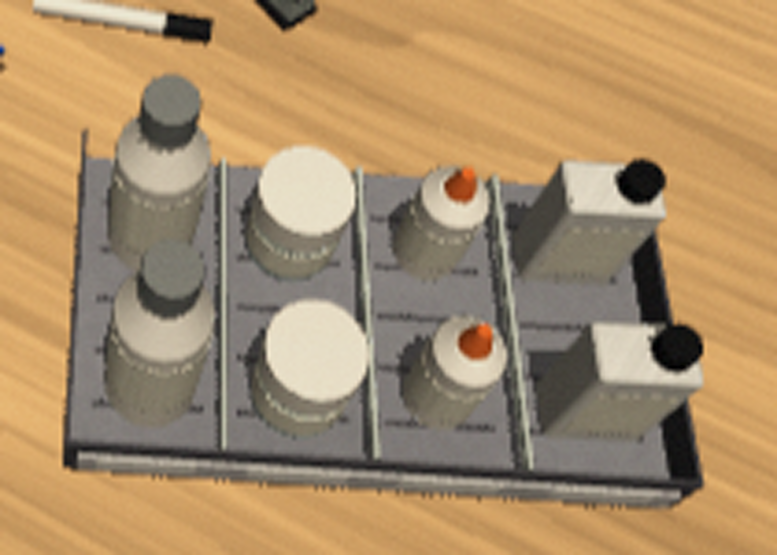

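View pics/top1.png

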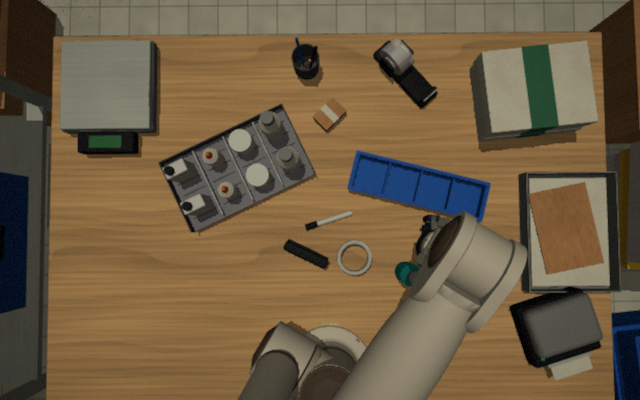

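All eight stand upright, each fresh one behind its like with both caps to the same side, and the tray is empty. A short numeric check before handing in.

```bash
python3 - <<'E'
from h import *
c,t=np.cos(np.radians(25.5)),np.sin(np.radians(25.5))
fr=lambda p:((c*p[0]+t*p[1]-616).round(1),(-t*p[0]+c*p[1]+15.3).round(1))
def it(f,box,z,tol,tin=0):
    s=np.load(f);W=cloud("top",s["d"]);m=np.zeros(s["d"].shape,np.uint8);u0,v0,u1,v1=box;m[v0:v1,u0:u1]=(W[...,2]>z-tol)[v0:v1,u0:u1]
    k=max(cv2.findContours(m,0,1)[0],key=cv2.contourArea).reshape(-1,2);X=np.array([ray("top",*q,z)[:2]*1000 for q in k],np.float32)
    r=cv2.minAreaRect(X) if tin else cv2.minEnclosingCircle(X);return fr(r[0]),np.round(r[1],1),r[2] if tin else ""
for nm,b,z,tol,tn in[("ot",(158,150,192,182),.14,.012,1),("oj",(226,126,255,156),.112,.01,0),("ob",(255,105,284,130),.215,.015,0),("og",(200,146,222,168),.114,.012,0)]:
    print(nm,it("top0.npz",b,z,tol,tn),it("top1.npz",b,z,tol,tn))
for nm,b,z,tol,tn in[("nt",(176,188,208,220),.14,.012,1),("nj",(243,160,272,190),.112,.01,0),("nb",(275,142,298,165),.215,.015,0),("ng",(215,178,238,202),.114,.012,0)]:
    print(nm,it("top1.npz",b,z,tol,tn))
E
```

```text
ot ((np.float64(53.6), np.float64(135.9)), array([37.6, 60.3]), 26.318899154663086) ((np.float64(53.6), np.float64(135.3)), array([37.6, 61.5]), 26.35236358642578)
oj ((np.float64(54.1), np.float64(-45.0)), np.float64(31.7), '') ((np.float64(54.3), np.float64(-45.5)), np.float64(31.6), '')
ob ((np.float64(52.2), np.float64(-137.2)), np.float64(17.8), '') ((np.float64(52.6), np.float64(-136.3)), np.float64(17.8), '')
og ((np.float64(49.5), np.float64(43.4)), np.float64(23.2), '') ((np.float64(49.5), np.float64(43.4)), np.float64(23.2), '')
nt ((np.float64(-49.5), np.float64(133.7)), array([37.4, 60.2]), 26.26076889038086)
nj ((np.float64(-49.3), np.float64(-46.9)), np.float64(31.3), '')
nb ((np.float64(-49.5), np.float64(-139.1)), np.float64(17.6), '')
ng ((np.float64(-49.2), np.float64(44.7)), np.float64(22.3), '')
```

```bash
python3 -c "
from workcell import *
print(job_done())"
```

```text
the job is handed in; nothing more can be done
None
```

All four fresh containers are now in the rack, each set down upright behind its like. I moved them in the order tin, glue, jar, bottle, and handed the job in at about 46 s of the 141 s allowed.

What the last checks showed, in the rack's frame:
- **Placing:** the fresh containers stand at x about -49 mm and within about 4 mm of their lane centres, so all are wholly on the deck. The largest offset is the tin's, 4 mm, which is about 2 mm off the old tin.
- **Tin:** it is turned the same way as the old tin, 26.3° against 26.4°, with the cap on the same side.
- **Old containers:** they read the same as before to within 1 mm.
- **Tray and look-alikes:** the tray is empty. I never touched the orange tins or the turquoise bottle. In the last top view the arm hid the orange tins and part of the bottle.
- **Setting down:** each placing showed in the wrist force before release, with readings up to about 6 N.

No check failed. Two small disagreements: one wire divider read about 9 mm off its nominal spacing in the wrist picture, so I left it out. The old glue also read x = 49.5 mm, just under the stated 51 to 58, both before and after.

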